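# Put the print tools back on their shadow tiles

### The job

Clear up the print bench: put the wooden sanding block, the squeegee, the black cast weight and the stand loupe each back on the black rubber tile whose cork silhouette matches its footprint in shape and size. Stand each one upright as it stands now, centred on its silhouette and, for the two oblong ones, turned square with it (either way round); leave the two tape rolls beside the work where they are.

Things in the scene. Friction and masses are not known exactly. Their poses are not given: they have to be found in the camera images.
- block_center (a point): Wooden sanding block, a plain box 60 x 90 x 45 mm (x, y, z), lying on its 60 x 90 face. The point is its centre, 22.5 mm above its underside; y along the 90 mm length, z up. About 0.15 kg.
- squeegee_center (a point): Flat blue plastic squeegee, 46 x 90 mm and 9 mm high (x, y, z), lying flat: a 6 mm plate to be gripped across its 46 mm width, with a low rib along one edge. The point is the middle of its bounding box, 4.5 mm above its underside; y along the 90 mm length, z up. About 0.06 kg.
- weight_center (a point): Black cast-iron paper weight: a round drum 60 mm across and about 46 mm high, narrowing to a knob, 74 mm high in all. The point is on its axis, 37 mm above its underside; z up. About 0.75 kg (at most 0.95). Can be gripped round the drum.
- loupe_center (a point): Small black stand loupe, round, 37 mm across at top and foot, slightly waisted, 35 mm high. The point is on its axis, 17.5 mm above its underside; z up. About 0.06 kg.
- tile_block: Flat black rubber shadow tile lying fixed on the bench, 92 x 122 mm and 6 mm thick, with a flush tan cork silhouette in its middle: an oblong 60 x 90 mm, for the sanding block. No rim. Origin on the bench under its centre, so its top is 6 mm above the origin; y along the silhouette's 90 mm length.
- tile_squeegee: Flat black rubber shadow tile lying fixed on the bench, 78 x 122 mm and 6 mm thick, with a flush tan cork silhouette in its middle: a narrow oblong 46 x 90 mm, for the squeegee. No rim. Origin on the bench under its centre, so its top is 6 mm above the origin; y along the silhouette's 90 mm length.
- tile_weight: Flat black rubber shadow tile lying fixed on the bench, 92 x 92 mm and 6 mm thick, with a flush tan cork silhouette in its middle: a large disc 60 mm across, for the cast weight. No rim. Origin on the bench under its centre, so its top is 6 mm above the origin; axes along its edges.
- tile_loupe: Flat black rubber shadow tile lying fixed on the bench, 69 x 69 mm and 6 mm thick, with a flush tan cork silhouette in its middle: a small disc 37 mm across, for the loupe. No rim. Origin on the bench under its centre, so its top is 6 mm above the origin; axes along its edges.
- brown_roll_center (a point): Bystander: roll of brown tape lying flat, 104 mm across, 48 mm high; the point is its centre. Not to be moved.
- blue_roll_center (a point): Bystander: roll of blue tape lying flat, 106 mm across, 38 mm high; the point is its centre. Not to be moved.
Things that resemble listed ones, but are neither listed nor needed, are in the scene too. Of the things like the part that bears block_center, leave any that is orange or turquoise; of the rest the larger one is meant.

How it is judged (in metres and radians):
At the end, for the whole second after the job is handed in: All four released, at rest (under 20 mm/s), upright within 0.12 rad on their own tiles: centres within 12 mm of the tile centre, height within 4 mm of resting on it; block and squeegee lengthwise within 0.21 rad of their silhouettes, either way round (horizontal distance between block_center and tile_block below 0.012 m and height (world z) of block_center between 0.0245 and 0.0325 m and angle between each of block_center, squeegee_center, weight_center, loupe_center's own z axis and vertical below 0.12 rad and linear speed of each of block, squeegee, weight, loupe below 0.02 m/s and angle between the y axis of block_center and the y axis of tile_block, either way round below 0.21 rad and horizontal distance between squeegee_center and tile_squeegee below 0.012 m and height (world z) of squeegee_center between 0.0065 and 0.0145 m and angle between the y axis of squeegee_center and the y axis of tile_squeegee, either way round below 0.21 rad and horizontal distance between weight_center and tile_weight below 0.012 m and height (world z) of weight_center between 0.039 and 0.047 m and horizontal distance between loupe_center and tile_loupe below 0.012 m and height (world z) of loupe_center between 0.0195 and 0.0275 m); the robot touches nothing.
It fails at once if the brown tape roll is moved more than 25 mm (distance of brown_roll_center from where it was at the start of the episode above 0.025 m).
It fails at once if the blue tape roll is moved more than 25 mm (distance of blue_roll_center from where it was at the start of the episode above 0.025 m).
It also fails if it takes over 99 s, if anything falls off the work surface, if the arm or the gripper's body presses on something with over 40 N, if the wrist force passes 120 N, or if a joint passes its speed limit or range.

### The arm

A 7-joint arm with a two-finger parallel gripper is mounted at the origin on a cart in front of the work surface, level with it; the furniture and walls round the work are solid. World frame = base frame: x ahead of the robot, y to its left, z up, the work surface at z = 0. Lengths are in mm, angles in rad, forces in N, time in s.
With the tool pointing down it reaches from about 400 to 925 mm from the base axis. Payload 5.6 kg.
Tool frame: the origin (TCP) lies at the very end of the fingers, on their centre line; the grasp point (between the pads) lies 19 mm behind it; z points along the fingers, y is the line along which they close (so a half turn about z gives the same grasp; the last joint's range is limited). The gripper opens to 85 mm and grips with 20 to 120 N. Pads are 22 mm wide; open, the fingers measure 114 mm over their backs; the gripper's body (76 mm by 85 mm) begins 54 mm behind the grasp point. The pads swing forward as they close: fully open they stand 13 mm farther back than shut.
Start: joints at [1.274, 0.468, -0.012, 1.603, 0.006, 1.071, -0.056], TCP at [163.161, -629.196, 196.49] pointing down, gripper open.
Joint ranges: [-2.53, 2.53], [-0.31, 2.02], [-1.57, 1.55], [0.28, 2.44], [-1.29, 4.43], [0.15, 1.84], [-2.92, 2.92]. Speed limits (rad/s): [2.57, 2.57, 3.14, 3.14, 3.14, 3.14, 3.14].

### API

Orientations are given as a unit quaternion [w, x, y, z].
In Python, from cell import manip gives the robot as it stands.
- The arm moves only by the tool drive_tool, never from a script. Its argument "plan" is a list that holds one entry, the list of rows, each a list of 4 numbers: the shift along the world's x, y, z in mm, then the turn about the world's z in degrees. In form: [[[dx, dy, dz, roll], ...]]. A call has 1 to 20 rows; each row is the pose to reach, as a shift and turn from the pose commanded when the call began; what a row does not reach only later rows make up. A row lasts 1/10 s, in which the tool goes at most 50 mm and 8.59 degrees, less where a joint would pass 70% of its speed; a pose out of reach is approached as far as the arm can. A call with a gripper value outside its range is refused whole. "gripper" is the finger opening in mm, from 0 to 85.4, set as the call begins (left out, the last holds). The fingers move at their own pace and stop on an object; "squeeze" is the grip in N (left out, the last holds). Time passes only in rows, so rows that repeat a pose let the fingers close. It gives the time, the measured TCP pose, the force, the opening and the grip force at its end, in the units of the state.
- manip.sense(): the state, without advancing time (a new reading comes with each control period).
- manip.grab_frame(name): name is "scene" or "top" or "wrist"; returns (picture, depth): 384x512x3 uint8, red, green, blue; 384x512 float32, mm along the optical axis (not along the pixel's ray), 0 where there is no reading.
- manip.camera_model(name): a dict with "fx", "fy", "cx", "cy" (pixels), "rvec" (rotation vector, rad) and "tvec" (3), from world to camera coordinates, as OpenCV has them. Camera axes: x right, y down, z forward; pixel columns grow to the right and rows downward; lengths in mm; the calibration is good to about 2 mm. A picture is of the moment at which its call begins: read the wrist's pose just before it. camera_model takes no time and is no camera call; for the wrist camera it gives the pose at the moment of the call.
- manip.finish_job(): hands the job in; it is judged then, once.
The state is a dict: "time_s": time; "joints": joint angles; "joint_velocities": joint speeds; "effort": joint torques, N m; "ee_pos": TCP position; "tcp_rot": TCP orientation; "contact_force": force on the tool from outside, world axes, zero at the start; "wrist_torque": the same for the moment, N m; "opening": opening from 0.0 (shut) to 1.0 (fully open); "grasp_force": force on a finger pad.
Only numpy, scipy, OpenCV 4.12 (cv2) and the standard library are available. Lean on these libraries where they do the work, as an engineer would, in place of code of your own. Each camera call takes 0.05 s, during which the arm holds its last target. There are 200 camera calls.

## Working session

There is one attempt and no reset: what is moved stays moved. The work goes in short steps, Python scripts to look and compute and a tool call to move; the robot and the scene stay as the last step left them, time stands still between calls to the robot, and variables do not carry over. Pictures are saved under pics/ and viewed, at most 14 in all, crops included, and the job is handed in when it is done.

Besides the shell and the picture viewer there is one more tool, called after ">>>" as name(argument=value, ...), one argument or row to a line, values as JSON. drive_tool: Moves the arm, as the interface text tells. Its arguments: {"type":"object","properties":{"plan":{"type":"array"},"gripper":{"type":"number"},"squeeze":{"type":"number"}},"required":["plan"]}

```bash
ls; mkdir -p pics
cat > h.py <<'E'
import numpy as np, cv2
from cell import manip
def grab(n):
    m=manip.camera_model(n); p,d=manip.grab_frame(n)
    return p,d,m
def ray(m,uv,z):
    R=cv2.Rodrigues(np.array(m["rvec"],float))[0]; t=np.array(m["tvec"],float).ravel()
    uv=np.atleast_2d(uv).astype(float)
    d=np.c_[(uv[:,0]-m["cx"])/m["fx"],(uv[:,1]-m["cy"])/m["fy"],np.ones(len(uv))]@R
    c=-R.T@t
    return c+d*((z-c[2])/d[:,2])[:,None]
def cloud(m,d):
    R=cv2.Rodrigues(np.array(m["rvec"],float))[0]; t=np.array(m["tvec"],float).ravel()
    v,u=np.indices(d.shape)
    P=np.stack([(u-m["cx"])/m["fx"]*d,(v-m["cy"])/m["fy"]*d,d],-1)
    return (P-t)@R
E
python3 - <<'E'
from h import *
import pickle
for n in("top","scene"):
    p,d,m=grab(n); pickle.dump((p,d,m),open(n+".pkl","wb"))
    cv2.imwrite(f"pics/{n}0.png",cv2.resize(p[:,:,::-1],(800,600),interpolation=cv2.INTER_CUBIC))
    R=cv2.Rodrigues(np.array(m["rvec"],float))[0]; print(n,m,-R.T@np.array(m["tvec"]).ravel())
print(manip.sense())
E
```

```text
pics
top {'fx': 413.96473626044514, 'fy': 413.96473626044514, 'cx': 256.95874584354533, 'cy': 189.88070826136146, 'rvec': array([ 2.15159703, -2.09580115,  0.19042979]), 'tvec': array([ -68.41738197,  529.26044837, 1218.03570268])} [ 300.77219356  -62.48369871 1293.84713484]
scene {'fx': 353.54284207644, 'fy': 353.54284207644, 'cx': 257.805268338012, 'cy': 187.33379450660632, 'rvec': array([ 2.20549486, -1.03531376,  0.4152999 ]), 'tvec': array([-407.48527359,  321.40268162,  664.05009779])} [  89.82499716 -447.53252443  708.48611403]
{'time_s': 0.1, 'joints': array([ 1.27399184,  0.46830256, -0.01158951,  1.60355798,  0.00601289,
        1.07141041, -0.05627458]), 'joint_velocities': array([-0.000753  , -0.0008168 , -0.0001874 , -0.00280674,  0.00054187,
       -0.00251474, -0.00068514]), 'effort': array([ 4.49514482e-04, -5.33519518e+01,  2.15570081e-02, -2.51964855e+01,
        1.15591142e-02,  4.25126549e-03, -2.73900156e-05]), 'ee_pos': array([ 162.98226514, -628.63986622,  195.6139581 ]), 'tcp_rot': array([-8.04240340e-04,  9.91961198e-01,  1.26539742e-01, -1.70703652e-04]), 'contact_force': array([-0.78397012, -0.94153724, -1.15236037]), 'wrist_torque': array([-0.00750711,  0.03396657, -0.01183363]), 'grasp_force': 0.0, 'opening': 1.0034288134776352}
```

View pics/top0.png

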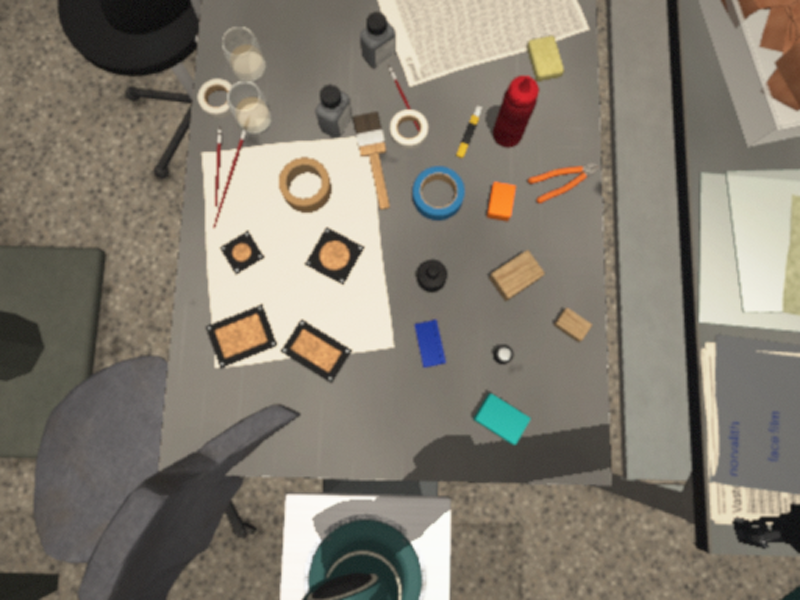

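View pics/scene0.png

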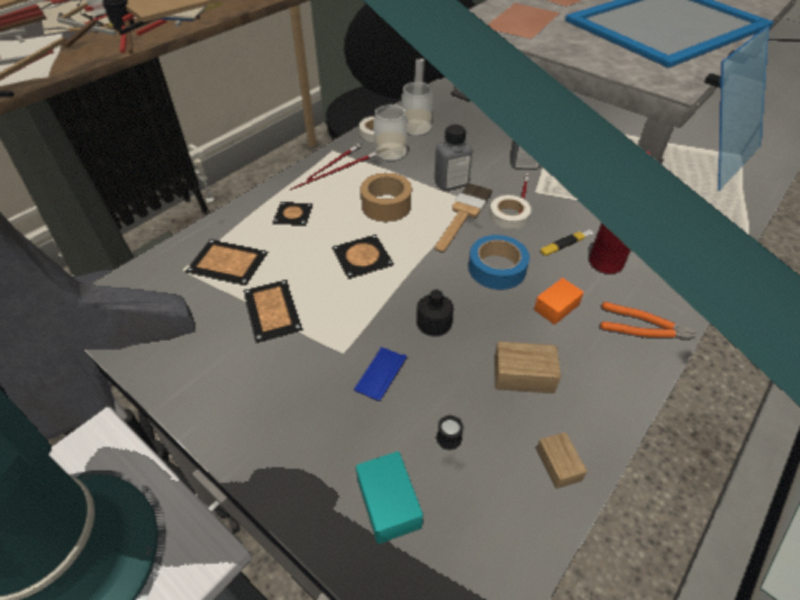

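The top view (800x600) shows the tiles at loupe (241,252), weight (335,255), block (241,335) and squeegee (316,350). The objects are weight (432,275), large wooden block (516,274), squeegee (430,343) and loupe (503,354). The orange, turquoise and small wooden blocks are decoys. The scene view agrees.

```bash
cat > meas.py <<'E'
from h import *
import pickle
def rect(P):
    (c,(w,h),a)=cv2.minAreaRect(P[:,:2].astype(np.float32))
    b=cv2.boxPoints((c,(w,h),a)); e=[b[1]-b[0],b[2]-b[1]]; L=max(e,key=np.linalg.norm)
    return np.round(c,1),np.round(sorted((w,h)),1),round(np.degrees(np.arctan2(L[1],L[0]))%180,1)
def comp(mask,seed,r=45):
    mask=cv2.morphologyEx(mask.astype(np.uint8),cv2.MORPH_CLOSE,np.ones((3,3)))
    n,l,s,c=cv2.connectedComponentsWithStats(mask)
    i=min(range(1,n),key=lambda i:np.hypot(*(c[i]-seed))+ (1e3 if s[i,4]<25 else 0))
    cnt=max(cv2.findContours((l==i).astype(np.uint8),cv2.RETR_EXTERNAL,cv2.CHAIN_APPROX_NONE)[0],key=len)[:,0]
    return cnt,c[i],s[i,4]
if __name__=="__main__":
    p,d,m=pickle.load(open("top.pkl","rb")); W=cloud(m,d)
    hsv=cv2.cvtColor(p,cv2.COLOR_RGB2HSV); s=.64
    H,S,V=[hsv[...,i].astype(int) for i in range(3)]
    cork=(H>5)&(H<22)&(S>90)
    for n,uv in dict(t_loupe=(241,252),t_weight=(335,255),t_block=(241,335),t_squee=(316,350)).items():
        cnt,c,a=comp(cork,np.array(uv)*s); print(n,a,ray(m,c,6)[0].round(1),rect(ray(m,cnt,6)))
    blue=(H>112)&(H<130)&(S>150)
    cnt,c,a=comp(blue,np.array((430,343))*s); print("squee",a,ray(m,c,7)[0].round(1),rect(ray(m,cnt,7)))
    for n,uv,h in (("block",(516,274),45),("loupe",(503,354),35),("weight",(432,275),74)):
        u,v=(np.array(uv)*s).astype(int); w=W[v-25:v+25,u-25:u+25]; 
        for zlo in (h-12,h-38 if h>40 else 8):
            P=w[(w[...,2]>zlo)&(w[...,2]<h+15)&(np.hypot(w[...,0]-ray(m,(u,v),h)[0,0],w[...,1]-ray(m,(u,v),h)[0,1])<60)]
            print(n,zlo,len(P),np.median(P,0).round(1),rect(P))
E
python3 meas.py
```

```text
t_loupe 139 [624.1 277.5   6. ] (array([623.5, 277.4]), array([40.1, 40.6]), np.float32(138.6))
t_weight 327 [622.5  86.9   6. ] (array([622.7,  87.3]), array([60.9, 66. ]), np.float32(2.4))
t_block 647 [451.7 266.4   6. ] (array([452.2, 266.5]), array([66.6, 96.2]), np.float32(113.7))
t_squee 516 [426.2 114.5   6. ] (array([426.3, 114.8]), array([52.5, 96.6]), np.float32(60.0))
squee 368 [ 446.  -112.5    7. ] (array([ 446.3, -112.2]), array([42. , 85.8]), np.float32(13.4))
block 33 564 [ 584.9 -279.2   44. ] (array([ 586.1, -280.7]), array([59.9, 90.9]), np.float32(124.7))
block 7 611 [ 583.3 -278.9   43.8] (array([ 586. , -280.6]), array([60. , 91.1]), np.float32(124.9))
loupe 23 104 [ 427.6 -256.2   31.5] (array([ 427.1, -255.4]), array([30.9, 31.2]), np.float32(0.9))
loupe 8 112 [ 427.4 -256.    30.8] (array([ 427. , -271.3]), array([31. , 62.9]), np.float32(89.7))
weight 62 45 [ 579.6 -110.8   71.7] (array([ 581.6, -111.4]), array([19.2, 21.8]), np.float32(67.0))
weight 36 285 [ 578.1 -111.3   44.6] (array([ 581.1, -112.2]), array([55.9, 57.9]), np.float32(1.3))
```

>>> drive_tool(
  plan=[
    [[264,373,-66,0],[264,373,-66,0],[264,373,-66,0],[264,373,-66,0],[264,373,-66,0],[264,373,-66,0],[264,373,-66,0],[264,373,-66,0],[264,373,-66,0],[264,373,-66,0],[264,373,-66,0],[264,373,-66,0],[264,373,-66,0]],
  ],
)

```text
time_s: 1.4
ee_pos: [426.1, -258.2, 130.6]
tcp_rot: [0.0, 0.992, 0.125, -0.0]
contact_force: [0.3, -0.3, 0.5]
opening: 1.0
grasp_force: 0.0
```

Run:
```python
from h import *
p,d,m=grab("wrist"); s=manip.sense(); print(s["ee_pos"],s["tcp_rot"],s["contact_force"])
import pickle; pickle.dump((p,d,m),open("w1.pkl","wb"))
cv2.imwrite("pics/w1.png",p[:,:,::-1]); print(m)
```

```text
[ 426.11406433 -258.10116921  130.59392505] [ 3.39472960e-04  9.92180456e-01  1.24811052e-01 -1.67332386e-04] [-0.11272687  0.08519736  0.55047457]
{'fx': 305.6849022886938, 'fy': 305.6849022886938, 'cx': 255.60722590401045, 'cy': 191.66598316644112, 'rvec': array([-2.26799456,  1.76041389,  0.28590539]), 'tvec': array([-356.58933927,  310.51591746,  428.75425432])}
```

View pics/w1.png

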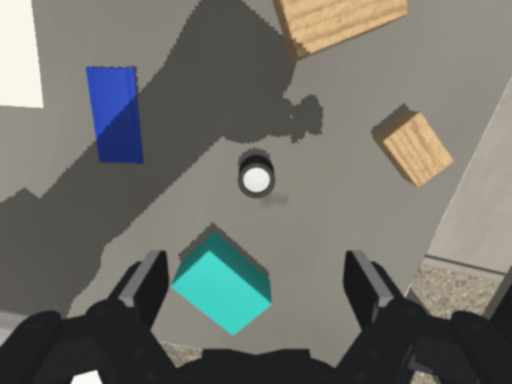

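The loupe's white top is at (257,180), and the squeegee spans (87..143, 67..163). I'll measure both from this view.

Run:
```python
from meas import *
p,d,m=pickle.load(open("w1.pkl","rb"));H,S,V=[x.astype(int) for x in cv2.split(cv2.cvtColor(p,cv2.COLOR_RGB2HSV))]
W=cloud(m,d)
cnt,c,a=comp((V>170)&(S<60),(257,180)); print("lens",a,c,ray(m,c,35)[0],ray(m,c,31)[0])
cnt,c,a=comp((H>112)&(H<130)&(S>130),(115,115)); print("sq",a,ray(m,c,7)[0],rect(ray(m,cnt,7)))
w=W[140:210,220:300]; P=w[(w[...,2]>25)&(w[...,2]<50)]; print(len(P),rect(P),np.percentile(P[:,2],[5,50,95]))
```

```text
lens 479 [256.02296451 179.30897704] [ 428.86684047 -258.53611718   35.        ] [ 427.74084393 -258.83662584   31.        ]
sq 4285 [ 450.82787228 -113.87952721    7.        ] (array([ 447.7, -114.7]), array([43.7, 89.1]), np.float32(13.1))
1094 (array([ 428.2, -258.8]), array([33.8, 34. ]), np.float32(13.1)) [28.86583265 32.3034956  36.05763452]
```

>>> drive_tool(
  plan=[
    [[2,0,-50,0],[2,0,-90,0],[2,0,-110,0],[2,0,-120,0],[2,0,-125,0],[2,0,-128,0],[2,0,-128,0],[2,0,-128,0]],
  ],
)

```text
time_s: 2.25
ee_pos: [429.9, -256.6, 3.4]
tcp_rot: [0.001, 0.992, 0.126, 0.001]
contact_force: [0.3, -0.5, -0.2]
opening: 1.001
grasp_force: 0.0
```

>>> drive_tool(
  plan=[
    [[0,0,0,0],[0,0,0,0],[0,0,0,0],[0,0,0,0],[0,0,0,0],[0,0,0,0],[0,0,0,0],[0,0,0,0],[0,0,0,0],[0,0,0,0]],
  ],
  gripper=25,
  squeeze=30,
)

```text
time_s: 3.25
ee_pos: [429.2, -256.2, 2.5]
tcp_rot: [0.0, 0.992, 0.127, 0.0]
contact_force: [-0.8, -0.1, -1.0]
opening: 0.295
grasp_force: 0.0
```

Run:
```python
from meas import *
for n in ("wrist","scene"):
    p,d,m=grab(n); cv2.imwrite(f"pics/l_{n}.png",p[:,:,::-1]); pickle.dump((p,d,m),open(n+"2.pkl","wb"))
a=cv2.imread("pics/l_wrist.png");b=cv2.imread("pics/l_scene.png")
cv2.imwrite("pics/l2.png",np.vstack([a[:,60:460],cv2.resize(b[200:340,200:400],(400,280))])[:600])
```

```text
(no output)
```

View pics/l2.png

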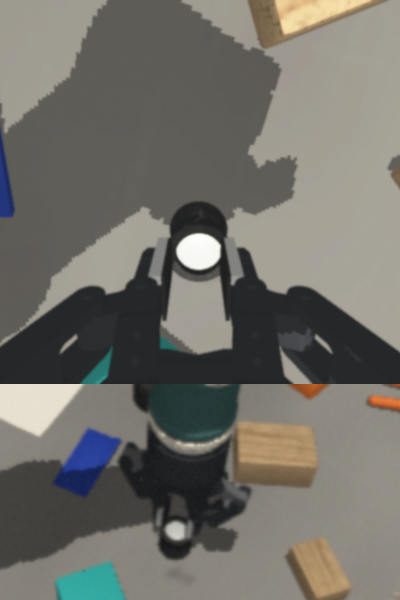

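Run:
```python
from meas import *
for f,uv in (("wrist2",(259,252)),("scene2",(288,269))):
    p,d,m=pickle.load(open(f+".pkl","rb"));H,S,V=[x.astype(int) for x in cv2.split(cv2.cvtColor(p,cv2.COLOR_RGB2HSV))]
    cnt,c,a=comp((V>150)&(S<60),uv); print(f,a,c,ray(m,c,35)[0],ray(m,c,31)[0])
    u,v=map(int,c); print(cloud(m,d)[v-2:v+3,u-2:u+3].reshape(-1,3).mean(0))
s=manip.sense(); print(s["ee_pos"],s["grasp_force"],s["opening"])
```

```text
wrist2 1260 [258.3515873  250.97698413] [ 429.64346766 -258.12474445   35.        ] [ 427.46366046 -258.73648532   31.        ]
[ 427.28899814 -258.59393676   29.68718584]
scene2 67 [287.34328358 272.92537313] [ 423.52739273 -259.74984792   35.        ] [ 425.50933349 -258.63456032   31.        ]
[ 428.37194659 -255.88098937   27.89782409]
[ 429.18431487 -256.18250408    2.49798094] 0.0 0.2943214084497138
```

The loupe sits between the fingers at (428,-258.6), so its waist is probably about 25 mm or less. I'll close further.

>>> drive_tool(
  plan=[
    [[0,0,0,0],[0,0,0,0],[0,0,0,0],[0,0,0,0],[0,0,0,0],[0,0,0,0]],
  ],
  gripper=5,
  squeeze=30,
)

```text
time_s: 3.95
ee_pos: [429.2, -256.2, 2.5]
tcp_rot: [0.0, 0.992, 0.127, -0.0]
contact_force: [-0.1, -0.4, 0.2]
opening: 0.058
grasp_force: 0.0
```

Run:
```python
from meas import *
p,d,m=grab("wrist"); pickle.dump((p,d,m),open("w3.pkl","wb"))
a=p[:,:,::-1].copy()
s=manip.sense()
for z,col in((2,(0,0,255)),(21,(0,255,0)),(60,(255,0,0))):
    q=cv2.projectPoints(np.array([[s["ee_pos"][0],s["ee_pos"][1],z]]),m["rvec"],m["tvec"],np.array([[m["fx"],0,m["cx"]],[0,m["fy"],m["cy"]],[0,0,1.]]),None)[0].ravel(); print(z,q)
    cv2.circle(a,tuple(q.astype(int).tolist()),3,col,-1)
p2,d2,m2=grab("scene")
cv2.imwrite("pics/w3.png",np.vstack([a[150:384,80:440],cv2.resize(p2[220:320,220:340,::-1],(360,300),interpolation=cv2.INTER_CUBIC)]))
```

```text
2 [254.74734238 224.9592375 ]
21 [254.68802364 238.77400664]
60 [254.51843518 278.26954721]
```

View pics/w3.png

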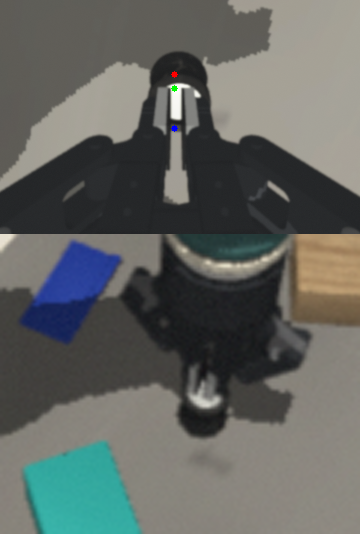

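Run:
```python
from meas import *
p,d,m=pickle.load(open("w3.pkl","rb")); W=cloud(m,d)
for v in range(228,300,6):
    print(v,[tuple(W[v,u].round(0).astype(int)) for u in (243,248,255,262,267)])
s=manip.sense(); print(s["joints"].round(3).tolist(), s["ee_pos"])
```

```text
228 [(np.int64(440), np.int64(-247), np.int64(34)), (np.int64(441), np.int64(-250), np.int64(34)), (np.int64(443), np.int64(-253), np.int64(36)), (np.int64(443), np.int64(-257), np.int64(35)), (np.int64(444), np.int64(-259), np.int64(35))]
234 [(np.int64(438), np.int64(-248), np.int64(36)), (np.int64(438), np.int64(-250), np.int64(35)), (np.int64(436), np.int64(-255), np.int64(29)), (np.int64(437), np.int64(-258), np.int64(30)), (np.int64(441), np.int64(-260), np.int64(37))]
240 [(np.int64(439), np.int64(-248), np.int64(45)), (np.int64(439), np.int64(-250), np.int64(44)), (np.int64(433), np.int64(-255), np.int64(31)), (np.int64(441), np.int64(-257), np.int64(44)), (np.int64(442), np.int64(-259), np.int64(44))]
246 [(np.int64(439), np.int64(-248), np.int64(50)), (np.int64(440), np.int64(-250), np.int64(51)), (np.int64(429), np.int64(-256), np.int64(30)), (np.int64(441), np.int64(-257), np.int64(50)), (np.int64(442), np.int64(-259), np.int64(51))]
252 [(np.int64(439), np.int64(-248), np.int64(57)), (np.int64(439), np.int64(-250), np.int64(56)), (np.int64(426), np.int64(-257), np.int64(
[... 1171 characters left out ...]
7), np.int64(-267), np.int64(0)), (np.int64(437), np.int64(-257), np.int64(74)), (np.int64(439), np.int64(-259), np.int64(75))]
288 [(np.int64(440), np.int64(-249), np.int64(84)), (np.int64(434), np.int64(-252), np.int64(75)), (np.int64(381), np.int64(-269), np.int64(-1)), (np.int64(436), np.int64(-258), np.int64(76)), (np.int64(438), np.int64(-259), np.int64(78))]
294 [(np.int64(438), np.int64(-250), np.int64(85)), (np.int64(430), np.int64(-253), np.int64(74)), (np.int64(377), np.int64(-270), np.int64(1)), (np.int64(433), np.int64(-258), np.int64(75)), (np.int64(437), np.int64(-259), np.int64(81))]
[0.604, 0.53, -0.162, 2.08, 0.158, 0.543, -0.988] [ 429.16488891 -256.21544503    2.48514815]
```

Run:
```python
from meas import *
for f,us in (("w1",(150,156,162,348,354,360)),("wrist2",(219,224,230,290,295))):
    p,d,m=pickle.load(open(f+".pkl","rb")); W=cloud(m,d)
    for v in range(226,276,6): print(f,v,[W[v,u].round(0).astype(int).tolist() for u in us])
```

```text
w1 226 [[339, -161, 1], [340, -167, 0], [342, -174, 2], [392, -373, 0], [394, -380, 0], [396, -386, 0]]
w1 232 [[331, -162, 0], [333, -169, 1], [334, -175, 0], [386, -375, 1], [387, -382, 0], [389, -388, 0]]
w1 238 [[324, -163, 0], [325, -170, 1], [327, -176, 0], [378, -378, 0], [380, -384, 0], [382, -391, 0]]
w1 244 [[316, -164, 0], [318, -171, 0], [319, -177, 0], [371, -381, 0], [373, -387, 0], [375, -393, 2]]
w1 250 [[425, -208, 182], [426, -211, 182], [426, -213, 181], [448, -297, 183], [449, -300, 183], [449, -303, 182]]
w1 256 [[426, -210, 188], [426, -213, 188], [425, -215, 185], [446, -297, 184], [448, -298, 188], [449, -300, 189]]
w1 262 [[426, -212, 193], [428, -214, 194], [423, -215, 187], [443, -298, 185], [448, -297, 193], [449, -299, 193]]
w1 268 [[427, -213, 198], [425, -215, 194], [420, -216, 187], [441, -299, 186], [445, -298, 193], [448, -298, 198]]
w1 274 [[426, -214, 201], [422, -215, 195], [417, -217, 187], [438, -300, 186], [443, -299, 194], [447, -298, 200]]
wrist2 226 [[422, -234, 0], [423, -237, 0], [426, -241, 6], [433, -279, 0], [434, -282, 0]]
wrist2 232 [[418, -235, 0], [419, -238, 2], [422, -242, 6], [430, -280, 1], [431, -283, 1]]
wrist2 238 [[436, -236, 43], [436, -238, 42], [437, -241, 41], [445, -270, 43], [426, -284, 1]]
wrist2 244 [[436, -237, 49], [436, -239, 48], [436, -242, 46], [445, -270, 49], [445, -272, 49]]
wrist2 250 [[437, -237, 55], [436, -240, 54], [434, -243, 48], [445, -269, 55], [445, -271, 55]]
wrist2 256 [[436, -238, 59], [437, -240, 60], [431, -243, 49], [444, -269, 59], [445, -271, 60]]
wrist2 262 [[436, -239, 65], [437, -241, 64], [427, -244, 48], [444, -268, 65], [445, -270, 65]]
wrist2 268 [[436, -239, 69], [437, -241, 70], [425, -245, 50], [445, -267, 71], [444, -270, 69]]
wrist2 274 [[437, -239, 75], [437, -241, 73], [422, -245, 51], [444, -267, 73], [445, -269, 74]]
```

The wrist depth shows the real fingertips about 37 mm above the reported TCP, while the lateral position agrees. I'll correct for that: open up and descend further.

>>> drive_tool(
  plan=[
    [[0,0,10,0],[0,0,10,0],[0,0,10,0],[0,0,10,0],[-1,-2,10,0],[-1,-2,10,0],[-1,-2,10,0],[-1,-2,10,0]],
  ],
  gripper=85,
)

```text
time_s: 4.85
ee_pos: [428.1, -258.2, 12.4]
tcp_rot: [-0.0, 0.992, 0.127, -0.0]
contact_force: [0.5, -0.1, 0.4]
opening: 0.992
grasp_force: 0.0
```

>>> drive_tool(
  plan=[
    [[0,0,-25,0],[0,0,-38,0],[0,0,-44,0],[0,0,-46,0],[0,0,-46,0],[0,0,-46,0]],
  ],
)

```text
time_s: 5.45
ee_pos: [428.6, -258.4, -33.0]
tcp_rot: [0.0, 0.992, 0.127, 0.0]
contact_force: [-0.3, -0.4, 0.5]
opening: 0.998
grasp_force: 0.0
```

>>> drive_tool(
  plan=[
    [[0,0,0,0],[0,0,0,0],[0,0,0,0],[0,0,0,0],[0,0,0,0],[0,0,0,0],[0,0,0,0],[0,0,0,0]],
  ],
  gripper=20,
  squeeze=30,
)

```text
time_s: 6.25
ee_pos: [428.3, -258.2, -33.0]
tcp_rot: [0.0, 0.992, 0.126, 0.0]
contact_force: [-1.3, 0.9, 5.0]
opening: 0.396
grasp_force: 29.3
```

>>> drive_tool(
  plan=[
    [[0,0,40,0],[0,0,90,0],[0,0,130,0],[40,100,130,0],[195.5,535.5,130,0],[195.5,535.5,130,0],[195.5,535.5,130,0],[195.5,535.5,130,0],[195.5,535.5,130,0],[195.5,535.5,130,0],[195.5,535.5,130,0],[195.5,535.5,130,0],[195.5,535.5,130,0],[195.5,535.5,130,0],[195.5,535.5,130,0],[195.5,535.5,130,0],[195.5,535.5,130,0],[195.5,535.5,130,0]],
  ],
)

```text
time_s: 8.05
ee_pos: [623.6, 275.0, 96.1]
tcp_rot: [0.001, 0.992, 0.126, -0.0]
contact_force: [0.1, 0.0, -1.3]
opening: 0.395
grasp_force: 30.0
```

Run:
```python
from meas import *
print(manip.sense()["ee_pos"].round(1))
p,d,m=grab("wrist"); pickle.dump((p,d,m),open("w4.pkl","wb"))
cv2.imwrite("pics/w4.png",p[:,:,::-1])
```

```text
[623.6 275.   96.1]
```

View pics/w4.png

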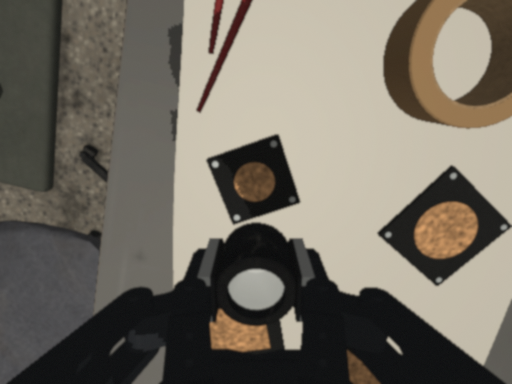

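The loupe is held, with its tile at (254,182) and the weight tile at (446,230). I'll refine both centres.

Run:
```python
from meas import *
p,d,m=pickle.load(open("w4.pkl","rb"));H,S,V=[x.astype(int) for x in cv2.split(cv2.cvtColor(p,cv2.COLOR_RGB2HSV))]
for uv in((254,182),(446,230)):
    cnt,c,a=comp((H>5)&(H<22)&(S>90)&(V>60),uv); print(c,a,ray(m,c,6)[0],rect(ray(m,cnt,6)))
cnt,c,a=comp((V>120)&(S<60),(256,290)); print(c,a)
```

```text
[253.79703357 181.66744731] 1281 [625.24580577 276.37338387   6.        ] (array([624.5, 276.4]), array([36.4, 37.7]), np.float32(149.8))
[445.54152713 229.75787006] 2986 [624.38523666  84.98955855   6.        ] (array([623.2,  84.9]), array([61.9, 62.2]), np.float32(157.5))
[255.72592152 288.59988109] 1682
```

>>> drive_tool(
  plan=[
    [[1,1.5,-50,0],[1,1.5,-90,0],[1,1.5,-110,0],[1,1.5,-117,0],[1,1.5,-120,0],[1,1.5,-122,0],[1,1.5,-122,0],[1,1.5,-122,0],[1,1.5,-122,0]],
  ],
)

```text
time_s: 9.0
ee_pos: [625.3, 279.1, -24.5]
tcp_rot: [-0.0, 0.992, 0.126, 0.001]
contact_force: [0.6, -0.0, -0.7]
opening: 0.388
grasp_force: 30.0
```

>>> drive_tool(
  plan=[
    [[0,0,0,0],[0,0,0,0],[0,0,0,0],[0,0,0,0],[0,0,0,0],[0,0,20,0],[0,0,60,0],[0,0,110,0],[0,0,110,0],[0,0,110,0]],
  ],
  gripper=85,
)

```text
time_s: 10.0
ee_pos: [626.1, 279.5, 88.0]
tcp_rot: [-0.001, 0.992, 0.127, 0.002]
contact_force: [-0.6, -0.4, -1.1]
opening: 0.991
grasp_force: 0.0
```

```bash
cat > chk.py <<'E'
from meas import *
import sys
# object top clouds from the top camera: name,x,y,zlo,zhi
p,d,m=grab("top"); W=cloud(m,d); pickle.dump((p,d,m),open("top.pkl","wb"))
for a in sys.argv[1:]:
    x,y,lo,hi,r=map(float,a.split(","))
    P=W[(abs(W[...,0]-x)<r)&(abs(W[...,1]-y)<r)&(W[...,2]>lo)&(W[...,2]<hi)]
    print(a,len(P),P[:,2].mean().round(1) if len(P) else "", rect(P) if len(P)>4 else "")
print(manip.sense()["ee_pos"].round(1))
E
python3 - <<'E'
from meas import *
p,d,m=grab("wrist"); W=cloud(m,d)
P=W[(np.hypot(W[...,0]-624,W[...,1]-276)<40)&(W[...,2]>32)&(W[...,2]<50)]; print(len(P),rect(P),P[:,2].mean(),manip.sense()["ee_pos"])
E
```

```text
1532 (array([624.8, 278.3]), array([34.6, 34.8]), np.float32(28.5)) 38.53289694967517 [624.97457212 278.81940227  85.98662728]
```

Run:
```python
from meas import *
for f,zt in (("w1",130.6),("wrist2",2.5)):
    p,d,m=pickle.load(open(f+".pkl","rb")); W=cloud(m,d)
    for v in range(310,384,10): print(f,v,[W[v,u].round(0).astype(int).tolist() for u in (220,255,290)])
```

```text
w1 310 [[286, -257, 46], [295, -292, 46], [269, -343, 1]]
w1 320 [[272, -259, 45], [244, -305, 1], [254, -347, 0]]
w1 330 [[218, -266, 1], [230, -308, 1], [238, -352, -1]]
w1 340 [[202, -270, 0], [214, -313, 1], [225, -355, 1]]
w1 350 [[433, -246, 238], [198, -317, 0], [439, -265, 239]]
w1 360 [[435, -246, 243], [437, -256, 243], [440, -265, 244]]
w1 370 [[436, -246, 247], [438, -255, 247], [440, -264, 246]]
w1 380 [[435, -247, 249], [438, -255, 250], [439, -264, 249]]
wrist2 310 [[425, -243, 80], [364, -273, 0], [430, -271, 78]]
wrist2 320 [[421, -244, 82], [356, -275, 0], [423, -273, 75]]
wrist2 330 [[340, -253, -1], [347, -278, 0], [353, -303, 0]]
wrist2 340 [[337, -254, 6], [338, -280, 0], [345, -305, 1]]
wrist2 350 [[437, -244, 111], [330, -282, 1], [442, -264, 111]]
wrist2 360 [[438, -244, 115], [439, -254, 114], [443, -263, 115]]
wrist2 370 [[438, -245, 119], [441, -254, 118], [444, -262, 119]]
wrist2 380 [[438, -245, 121], [441, -253, 122], [443, -262, 122]]
```

>>> drive_tool(
  plan=[
    [[-44,-391,30,0],[-44,-391,30,0],[-44,-391,30,0],[-44,-391,30,0],[-44,-391,30,0],[-44,-391,30,0],[-44,-391,30,0],[-44,-391,30,0],[-44,-391,30,0],[-44,-391,30,0],[-44,-391,30,0],[-44,-391,30,0]],
  ],
)

```text
time_s: 11.25
ee_pos: [580.6, -110.0, 114.1]
tcp_rot: [-0.001, 0.992, 0.128, -0.0]
contact_force: [1.3, -0.2, -0.1]
opening: 0.993
grasp_force: 0.0
```

Run:
```python
from meas import *
print(manip.sense()["ee_pos"].round(1))
p,d,m=grab("wrist"); W=cloud(m,d); pickle.dump((p,d,m),open("w5.pkl","wb"))
for lo,hi in((60,85),(36,52)):
    P=W[(np.hypot(W[...,0]-581,W[...,1]+112)<45)&(W[...,2]>lo)&(W[...,2]<hi)]; print(len(P),rect(P))
P=W[(np.hypot(W[...,0]-586,W[...,1]+280)<70)&(W[...,2]>38)&(W[...,2]<55)]; print(len(P),rect(P))
```

```text
[ 580.6 -110.   114.1]
706 (array([ 582.7, -113.9]), array([21.9, 22.9]), np.float32(106.0))
2886 (array([ 582.5, -114.4]), array([58.8, 59.7]), np.float32(102.2))
6520 (array([ 587.1, -283.5]), array([61.1, 89.9]), np.float32(125.0))
```

>>> drive_tool(
  plan=[
    [[1.5,-1,-50,0],[1.5,-1,-90,0],[1.5,-1,-120,0],[1.5,-1,-133,0],[1.5,-1,-138,0],[1.5,-1,-139,0],[1.5,-1,-139,0]],
  ],
)

```text
time_s: 12.0
ee_pos: [583.4, -113.1, -23.1]
tcp_rot: [0.0, 0.992, 0.127, 0.001]
contact_force: [-0.7, -0.7, 0.6]
opening: 0.994
grasp_force: 0.0
```

>>> drive_tool(
  plan=[
    [[0,0,0,0],[0,0,0,0],[0,0,0,0],[0,0,0,0],[0,0,0,0],[0,0,0,0],[0,0,0,0],[0,0,0,0]],
  ],
  gripper=40,
  squeeze=80,
)

```text
time_s: 12.8
ee_pos: [583.2, -113.6, -22.6]
tcp_rot: [0.001, 0.992, 0.126, 0.001]
contact_force: [-1.7, -0.6, 8.2]
opening: 0.677
grasp_force: 84.9
```

>>> drive_tool(
  plan=[
    [[0,0,10,0],[0,0,40,0],[0,0,80,0],[0,0,100,0],[0,0,100,0],[0,0,100,0]],
  ],
)

```text
time_s: 13.4
ee_pos: [580.9, -113.3, 74.6]
tcp_rot: [-0.0, 0.992, 0.126, -0.001]
contact_force: [-0.8, 0.1, -8.6]
opening: 0.676
grasp_force: 89.2
```

>>> drive_tool(
  plan=[
    [[41,199,20,0],[41,199,20,0],[41,199,20,0],[41,199,20,0],[41,199,20,0],[41,199,20,0],[41,199,20,0],[41,199,-30,0],[41,199,-70,0],[41,199,-84,0],[41,199,-89,0],[41,199,-90,0],[41,199,-90,0],[41,199,-90,0]],
  ],
)

```text
time_s: 14.8
ee_pos: [624.8, 86.0, -12.5]
tcp_rot: [-0.0, 0.992, 0.126, 0.002]
contact_force: [0.2, 0.3, -8.3]
opening: 0.677
grasp_force: 89.8
```

>>> drive_tool(
  plan=[
    [[-1,0,-1,0],[-1,0,-2,0],[-1,0,-2,0],[-1,0,-2,0]],
  ],
)

```text
time_s: 15.2
ee_pos: [622.2, 85.8, -16.4]
tcp_rot: [0.0, 0.992, 0.127, 0.0]
contact_force: [0.6, -0.5, -7.8]
opening: 0.671
grasp_force: 89.8
```

>>> drive_tool(
  plan=[
    [[0,0,-1,0],[0,0,-1,0],[0,0,-1,0]],
  ],
)

```text
time_s: 15.5
ee_pos: [622.2, 85.8, -16.5]
tcp_rot: [0.0, 0.992, 0.127, -0.0]
contact_force: [-4.8, -0.3, 5.6]
opening: 0.674
grasp_force: 91.2
```

>>> drive_tool(
  plan=[
    [[0,0,0,0],[0,0,0,0],[0,0,0,0],[0,0,0,0],[0,0,0,0],[0,0,20,0],[0,0,60,0],[0,0,110,0],[0,0,120,0],[0,0,120,0],[0,0,120,0]],
  ],
  gripper=85,
)

```text
time_s: 16.6
ee_pos: [621.4, 85.4, 101.5]
tcp_rot: [0.0, 0.992, 0.126, -0.001]
contact_force: [-0.5, 0.9, -0.1]
opening: 0.994
grasp_force: 0.0
```

Run:
```python
from meas import *
p,d,m=grab("wrist"); W=cloud(m,d)
for lo,hi in((65,90),(43,60)):
    P=W[(np.hypot(W[...,0]-623,W[...,1]-86)<45)&(W[...,2]>lo)&(W[...,2]<hi)]; print(len(P),rect(P),P[:,2].mean())
print(manip.sense()["ee_pos"])
H,S,V=[x.astype(int) for x in cv2.split(cv2.cvtColor(p,cv2.COLOR_RGB2HSV))]
```

```text
816 (array([622.2,  85.2]), array([21.5, 22.7]), np.float32(104.9)) 77.67460427803539
3296 (array([621.5,  85.3]), array([59.3, 59.6]), np.float32(155.7)) 50.722248446660004
[620.88522976  85.43455001 100.70229322]
```

>>> drive_tool(
  plan=[
    [[-175,-200,20,-1.5],[-175,-200,20,-1.5],[-175,-200,20,-1.5],[-175,-200,20,-1.5],[-175,-200,20,-1.5],[-175,-200,20,-1.5],[-175,-200,0,-1.5],[-175,-200,0,-1.5],[-175,-200,0,-1.5],[-175,-200,0,-1.5]],
  ],
  gripper=60,
)

```text
time_s: 17.65
ee_pos: [447.4, -113.5, 102.3]
tcp_rot: [-0.0, 0.993, 0.114, -0.0]
contact_force: [-0.1, 0.1, -0.1]
opening: 0.7
grasp_force: 0.0
```

Run:
```python
from meas import *
print(manip.sense()["ee_pos"].round(1))
p,d,m=grab("wrist"); pickle.dump((p,d,m),open("w6.pkl","wb"));cv2.imwrite("pics/w6.png",p[:,:,::-1])
H,S,V=[x.astype(int) for x in cv2.split(cv2.cvtColor(p,cv2.COLOR_RGB2HSV))]
q=cv2.projectPoints(np.array([[447.,-114,7]]),m["rvec"],m["tvec"],np.array([[m["fx"],0,m["cx"]],[0,m["fy"],m["cy"]],[0,0,1.]]),None)[0].ravel()
cnt,c,a=comp((H>110)&(H<130)&(S>130),q); print(q,c,a,rect(ray(m,cnt,7)))
W=cloud(m,d)
```

```text
[ 447.4 -113.5  102.3]
[255.38485971 182.65733666] [255.64609428 178.31200182] 4391 (array([ 447.8, -114. ]), array([44.7, 90.2]), np.float32(13.2))
```

View pics/w6.png

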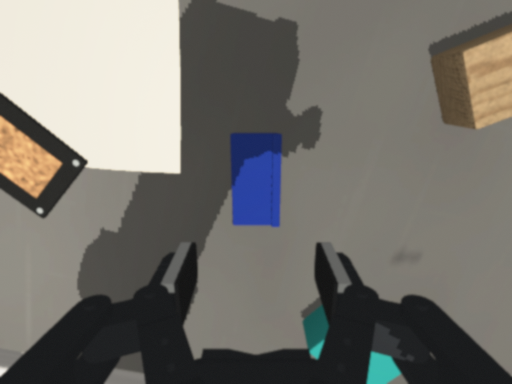

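>>> drive_tool(
  plan=[
    [[0.5,0,-50,0],[0.5,0,-95,0],[0.5,0,-125,0],[0.5,0,-135,0],[0.5,0,-139,0],[0.5,0,-140,0],[0.5,0,-140,0],[0.5,0,-140,0]],
  ],
)

```text
time_s: 18.5
ee_pos: [448.8, -114.5, -36.2]
tcp_rot: [0.0, 0.994, 0.113, 0.001]
contact_force: [0.7, -0.1, -0.0]
opening: 0.704
grasp_force: 0.0
```

>>> drive_tool(
  plan=[
    [[0,0,0,0],[0,0,0,0],[0,0,0,0],[0,0,0,0],[0,0,0,0],[0,0,0,0]],
  ],
  gripper=35,
  squeeze=25,
)

```text
time_s: 19.1
ee_pos: [448.4, -114.4, -36.4]
tcp_rot: [0.0, 0.994, 0.113, 0.001]
contact_force: [-2.1, 0.2, 6.8]
opening: 0.499
grasp_force: 24.7
```

>>> drive_tool(
  plan=[
    [[0,0,10,0],[0,0,40,0],[0,0,80,0],[0,0,120,0],[-22.5,228.5,130,46.8],[-22.5,228.5,130,46.8],[-22.5,228.5,130,46.8],[-22.5,228.5,130,46.8],[-22.5,228.5,130,46.8],[-22.5,228.5,130,46.8],[-22.5,228.5,130,46.8],[-22.5,228.5,130,46.8],[-22.5,228.5,130,46.8]],
  ],
)

```text
time_s: 20.4
ee_pos: [425.3, 113.2, 92.6]
tcp_rot: [0.0, 0.867, 0.497, -0.0]
contact_force: [-0.6, -0.3, -0.6]
opening: 0.502
grasp_force: 26.3
```

Run:
```python
from meas import *
print(manip.sense()["ee_pos"].round(1))
p,d,m=grab("wrist"); pickle.dump((p,d,m),open("w7.pkl","wb"));cv2.imwrite("pics/w7.png",p[:,:,::-1])
```

```text
[425.3 113.2  92.6]
```

View pics/w7.png

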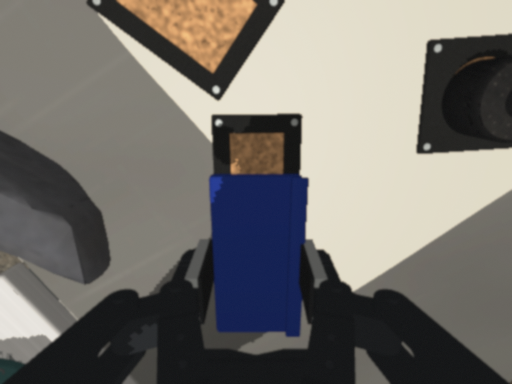

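The squeegee is held level and aligned with its tile, whose front edge is at row 114 from u=212 to 301. I'll work out the tile centre from that edge.

Run:
```python
from meas import *
p,d,m=pickle.load(open("w7.pkl","rb"))
A,B=ray(m,[(212,115),(301.5,114)],6); print(A,B); e=(B-A)/np.linalg.norm(B-A); n=np.array([-e[1],e[0],0]); 
print(np.degrees(np.arctan2(n[1],n[0])),np.linalg.norm(B-A),(A+B)/2-61*n)
cnt,c,a=comp((cv2.cvtColor(p,cv2.COLOR_RGB2HSV)[...,0]>110)&(cv2.cvtColor(p,cv2.COLOR_RGB2HSV)[...,1]>130),(258,250)); 
z=manip.sense()["ee_pos"][2]+36.4+4; print(rect(ray(m,cnt,z+3)))
```

```text
[425.05282928 184.03465129   6.        ] [490.41626261 146.7714853    6.        ]
60.31288434172678 75.23909858877835 [427.52348323 112.40975089   6.        ]
(array([426.4, 111.7]), array([46. , 92.2]), np.float32(60.5))
```

>>> drive_tool(
  plan=[
    [[1,1,-50,0],[1,1,-90,0],[1,1,-112,0],[1,1,-119,0],[1,1,-122,0],[1,1,-122.5,0],[1,1,-122.5,0],[1,1,-122.5,0]],
  ],
)

```text
time_s: 21.25
ee_pos: [427.1, 115.4, -29.0]
tcp_rot: [0.0, 0.867, 0.499, 0.001]
contact_force: [0.5, -0.7, -1.5]
opening: 0.505
grasp_force: 26.3
```

>>> drive_tool(
  plan=[
    [[0,0,0,0],[0,0,0,0],[0,0,0,0],[0,0,0,0],[0,0,20,0],[0,0,60,0],[0,0,110,0],[0,0,130,0],[0,0,130,0],[0,0,130,0]],
  ],
  gripper=70,
)

```text
time_s: 22.25
ee_pos: [426.1, 114.9, 99.9]
tcp_rot: [0.0, 0.867, 0.499, 0.0]
contact_force: [-0.1, -0.1, -1.0]
opening: 0.819
grasp_force: 0.0
```

Run:
```python
from meas import *
p,d,m=grab("wrist"); H,S,V=[x.astype(int) for x in cv2.split(cv2.cvtColor(p,cv2.COLOR_RGB2HSV))]
cnt,c,a=comp((H>110)&(H<130)&(S>130),(256,180)); print(rect(ray(m,cnt,12.5)))
cv2.imwrite("pics/w8.png",p[:,:,::-1]); print(manip.sense()["ee_pos"])
```

```text
(array([427.5, 113. ]), array([47.3, 92. ]), np.float32(59.8))
[425.40703153 114.82241542  99.1612205 ]
```

View pics/w8.png

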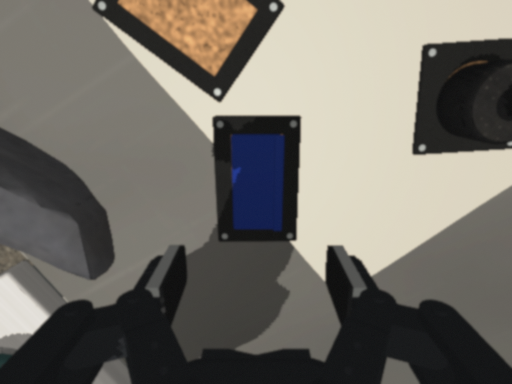

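The squeegee lies centred on its silhouette. Next is the block.

>>> drive_tool(
  plan=[
    [[160.5,-398,30,65.1],[160.5,-398,30,65.1],[160.5,-398,30,65.1],[160.5,-398,30,65.1],[160.5,-398,30,65.1],[160.5,-398,30,65.1],[160.5,-398,30,65.1],[160.5,-398,30,65.1],[160.5,-398,30,65.1],[160.5,-398,30,65.1],[160.5,-398,30,65.1],[160.5,-398,30,65.1],[160.5,-398,30,65.1]],
  ],
  gripper=85,
)

```text
time_s: 23.6
ee_pos: [586.4, -280.4, 129.3]
tcp_rot: [-0.001, 0.461, 0.887, 0.0]
contact_force: [0.1, -0.4, 0.4]
opening: 0.994
grasp_force: 0.0
```

Run:
```python
from meas import *
s=manip.sense();print(s["ee_pos"].round(1),s["tcp_rot"].round(4))
p,d,m=grab("wrist"); W=cloud(m,d);cv2.imwrite("pics/w9.png",p[:,:,::-1])
P=W[(np.hypot(W[...,0]-586,W[...,1]+281)<75)&(W[...,2]>40)&(W[...,2]<52)]; print(len(P),rect(P),P[:,2].mean())
```

```text
[ 586.4 -280.4  129.3] [-8.000e-04  4.609e-01  8.875e-01  2.000e-04]
6250 (array([ 586.2, -284.1]), array([60.1, 89.7]), np.float32(125.0)) 45.13215872285448
```

View pics/w9.png

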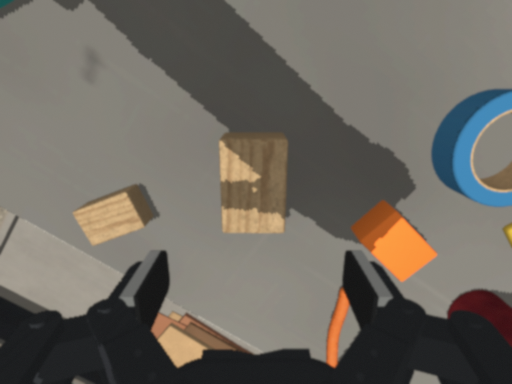

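>>> drive_tool(
  plan=[
    [[0,-1,-50,0],[0,-1,-100,0],[0,-1,-140,0],[0,-1,-153,0],[0,-1,-157,0],[0,-1,-158,0],[0,-1,-158,0]],
  ],
)

```text
time_s: 24.35
ee_pos: [588.4, -284.0, -25.7]
tcp_rot: [0.002, 0.462, 0.887, 0.0]
contact_force: [-0.7, 0.2, -0.0]
opening: 0.994
grasp_force: 0.0
```

>>> drive_tool(
  plan=[
    [[0,0,0,0],[0,0,0,0],[0,0,0,0],[0,0,0,0],[0,0,0,0],[0,0,0,0],[0,0,0,0]],
  ],
  gripper=45,
  squeeze=40,
)

```text
time_s: 25.05
ee_pos: [587.6, -284.3, -26.3]
tcp_rot: [0.001, 0.462, 0.887, -0.0]
contact_force: [-2.0, 0.4, 7.2]
opening: 0.698
grasp_force: 45.0
```

>>> drive_tool(
  plan=[
    [[0,0,10,0],[0,0,40,0],[0,0,90,0],[0,0,140,0],[-134.5,550,140,-11.2],[-134.5,550,140,-11.2],[-134.5,550,140,-11.2],[-134.5,550,140,-11.2],[-134.5,550,140,-11.2],[-134.5,550,140,-11.2],[-134.5,550,140,-11.2],[-134.5,550,140,-11.2],[-134.5,550,140,-11.2],[-134.5,550,140,-11.2],[-134.5,550,140,-11.2],[-134.5,550,140,-11.2],[-134.5,550,140,-11.2],[-134.5,550,140,-11.2],[-134.5,550,140,-11.2]],
  ],
)

```text
time_s: 26.95
ee_pos: [452.7, 264.5, 111.9]
tcp_rot: [0.0, 0.548, 0.837, -0.001]
contact_force: [-0.1, -0.2, -1.4]
opening: 0.697
grasp_force: 43.9
```

Run:
```python
from meas import *
print(manip.sense()["ee_pos"].round(1))
p,d,m=grab("wrist"); pickle.dump((p,d,m),open("w10.pkl","wb"));cv2.imwrite("pics/w10.png",p[:,:,::-1])
```

```text
[452.7 264.5 111.9]
```

View pics/w10.png

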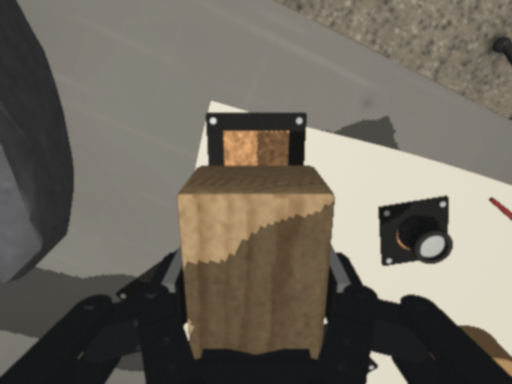

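The block is held square, and its tile's front edge runs from (207,114) to (306,113). I'll compute the tile centre from that edge.

Run:
```python
from meas import *
p,d,m=pickle.load(open("w10.pkl","rb"))
A,B=ray(m,[(207,114),(306,113)],6); e=(B-A)/np.linalg.norm(B-A); n=np.array([-e[1],e[0],0]); 
print(np.degrees(np.arctan2(n[1],n[0])),np.linalg.norm(B-A),(A+B)/2-61*n)
W=cloud(m,d);z=W[300,256,2];print(z)
P=W[(abs(W[...,2]-z)<4)&(np.hypot(W[...,0]-452,W[...,1]-265)<65)];print(rect(P))
```

```text
114.20303948039603 89.17665138472908 [454.51104864 264.429467     6.        ]
182.61404496361536
(array([450.5, 270.6]), array([79.3, 87.1]), np.float32(23.7))
```

>>> drive_tool(
  plan=[
    [[1,-0.5,-50,0],[1,-0.5,-95,0],[1,-0.5,-120,0],[1,-0.5,-128,0],[1,-0.5,-131,0],[1,-0.5,-132,0],[1,-0.5,-132,0],[1,-0.5,-132,0],[1,-0.5,-132,0]],
  ],
)

```text
time_s: 27.9
ee_pos: [453.8, 266.0, -19.1]
tcp_rot: [0.001, 0.547, 0.837, 0.001]
contact_force: [-0.7, -0.0, -2.8]
opening: 0.699
grasp_force: 43.9
```

>>> drive_tool(
  plan=[
    [[0,0,0,0],[0,0,0,0],[0,0,0,0],[0,0,0,0],[0,0,0,0],[0,0,20,0],[0,0,60,0],[0,0,110,0],[0,0,150,0],[0,0,150,0],[0,-150,150,0],[0,-300,150,0],[0,-300,150,0],[0,-300,150,0],[0,-300,150,0],[0,-300,150,0],[0,-300,150,0]],
  ],
  gripper=85,
)

```text
time_s: 29.6
ee_pos: [452.1, -41.9, 129.0]
tcp_rot: [-0.0, 0.552, 0.834, -0.002]
contact_force: [0.7, 0.1, -0.8]
opening: 0.997
grasp_force: 0.0
```

```bash
python3 chk.py 624,277,28,50,30 623,86,40,60,40 453,266,42,60,60
python3 - <<'E'
from meas import *
p,d,m=pickle.load(open("top.pkl","rb"));H,S,V=[x.astype(int) for x in cv2.split(cv2.cvtColor(p,cv2.COLOR_RGB2HSV))]
cnt,c,a=comp((H>110)&(H<130)&(S>130),np.array((316,350))*.64); print(rect(ray(m,cnt,12)))
cv2.imwrite("pics/end.png",cv2.resize(p[120:260,110:330,::-1],(800,509),interpolation=cv2.INTER_CUBIC))
E
```

```text
624,277,28,50,30 101 38.0 (array([624.1, 280. ]), array([32.3, 33.7]), np.float32(143.5))
623,86,40,60,40 244 49.7 (array([621.2,  87.6]), array([56.6, 60.4]), np.float32(2.6))
453,266,42,60,60 600 50.5 (array([453.4, 268.4]), array([61.8, 90.8]), np.float32(113.8))
[452.4 -38.1 129.2]
(array([427.7, 115.6]), array([47.5, 91.5]), np.float32(59.7))
```

View pics/end.png

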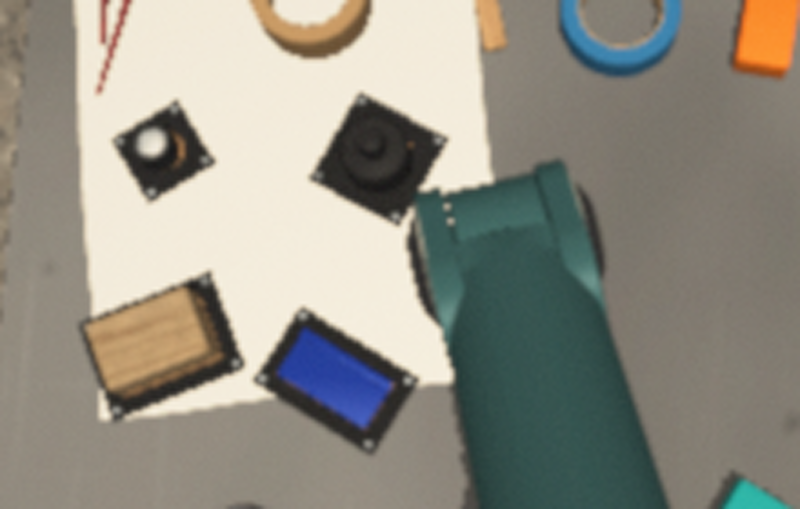

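All four are within about 3 mm of their silhouettes in the top view: loupe (150,145), weight (375,150), block (160,345) and squeegee (335,380). The arm is clear of everything, so I'm handing in.

```bash
python3 -c "
from cell import manip
print(manip.finish_job())"
```

```text
the job is handed in; nothing more can be done
None
```

I put all four items back on their own tiles, each within about 3 mm of its silhouette centre by the last camera check, left both tape rolls alone, and handed the job in at about 30 s; the hand-in returned no verdict.

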